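# Load the rod and fit the drill template on its pins

## Robot

A 7-joint arm with a two-finger parallel gripper is mounted at the origin on the work surface. World frame = base frame: x ahead of the robot, y to its left, z up, the work surface at z = 0. Lengths are in m, angles in rad, forces in N, time in s.
With the tool pointing down it reaches from about 0.425 to 0.875 m from the base axis. Payload 4.7 kg.
Tool frame: the origin (TCP) lies on the centre line of the jaws, within the pads' length; the fingertips stand ahead of it and the grasp point (between the pads) lies 2 mm behind it (nose_length is the z of the fingertips in the tool frame, in m); z points along the fingers, y is the line along which they close (so a half turn about z gives the same grasp; the last joint's range is limited). The gripper opens to 87 mm and grips with 3 to 60 N. Pads are 19 mm wide; open, the fingers measure 117 mm over their backs; the gripper's body (75 mm by 190 mm) begins 51 mm behind the grasp point.
Start: joints at [1.184, 0.321, -0.07, 1.45, 0.023, 1.371, -0.057], TCP at [0.254, -0.599, 0.24] pointing down, gripper open.
Joint ranges: [-2.86, 2.86], [-0.3, 2.09], [-1.38, 1.24], [0.06, 2.45], [-1.56, 4.7], [0.09, 2.05], [-2.69, 2.69]. Speed limits (rad/s): [2.57, 2.57, 3.14, 3.14, 3.14, 3.14, 3.14].

## Interface

Orientations are given as a rotation vector (axis times angle).
In Python, from bench import * gives the robot as it stands.
- The arm moves only by the tool send_rows, never from a script. Its arguments are lists of equal length, an entry for each row: "xyz": the shift along the tool's x, y, z in mm, a list of three; "dr": the turn, a rotation vector about the tool's x, y, z in rad, a list of three. A call has exactly 10 rows; each row is the pose to reach, as a shift and turn from the pose commanded when the call began, along the tool's axes at that moment; what a row does not reach only later rows make up. A row lasts 1/12 s, in which the tool goes at most 41.7 mm and 7.16 degrees, less where a joint would pass 70% of its speed; a pose out of reach is approached as far as the arm can. A call with a gripper value outside its range is refused whole. "jaw" is the finger opening in mm, from 0 to 87, set as the call begins (left out, the last holds). The fingers move at their own pace and stop on an object; "grip_force" is the grip in N (left out, the last holds). Time passes only in rows, so rows that repeat a pose let the fingers close, or fill a call up. It gives the time, the measured TCP pose, the force, the opening and the grip force at its end, in the units of the state.
- get_state(): the state, without advancing time (a new reading comes with each control period).
- get_image(name): name is "side" or "top" or "wrist"; returns the picture (420x560x3 uint8, red, green, blue); there is no depth.
- calibration(name): a dict with "vfov" (degrees; the focal length in pixels is half the picture's height over the tangent of half this angle, whatever the lens; pixels are square), "cx", "cy" (the principal point, pixels), "rvec" (rotation vector, rad) and "tvec" (3), from world to camera coordinates, as OpenCV has them; the wrist camera has in their place "hand_eye" (4x4, takes a point from camera to tool coordinates, whose origin is the TCP and whose axes are the flange's). Camera axes: x right, y down, z forward; pixel columns grow to the right and rows downward; lengths in m; the calibration is good to about 2 mm. A picture is of the moment at which its call begins: read the wrist's pose just before it. calibration takes no time and is no camera call.
- close_job(): hands the job in; it is judged then, once.
The state is a dict: "time": time; "joint_positions": joint angles; "qd": joint speeds; "joint_torque": joint torques, N m; "position": TCP position; "tool_rot": TCP orientation; "ft_force": force on the tool from outside, world axes, zero at the start; "torque": the same for the moment, N m; "grip_width": opening from 0.0 (shut) to 1.0 (fully open); "grip_force": force on a finger pad.
Only numpy, scipy, OpenCV 4.12 (cv2) and the standard library are available. Lean on these libraries where they do the work, as an engineer would, in place of code of your own. Each camera call takes 0.05 s, during which the arm holds its last target. There are 200 camera calls.

## Task

Lay the loose brass rod in the V-groove of the drilling jig, about centred so that its ends do not stick out past the blocks. Then slide the drill template along the jig's deck, keeping it down rather than lifting it, until it drops over the four locating pins and lies flat and fully home above the rod. Do not push the saw frame or the jar about.

Things in the scene. Friction and masses are not known exactly. Their poses are not given: they have to be found in the camera images.
- jig: Drilling jig 250 x 150 mm, fixed. Origin on the bench (z = 0) under the middle of the bed; z up, x from the deck to the bed. Its bed is two dark steel V-blocks, x -60 to 60, y 20 to 62 and -62 to -20 mm, flat tops 40 mm above the bench. Between them an open channel 40 mm wide along x, its floor 8 mm above the bench: finger room on both sides of the rod's middle.
- deck (a point): Middle of the jig's grey-painted deck, on its flat top, 50 mm above the bench, 10 mm above the block tops. The deck spans jig x -190 to -60, y -75 to 75 mm. Axes as the jig's.
- groove (a point): Where the rod's middle belongs: over the jig's origin, 31.5 mm above the bench. The 90 degree V-groove runs along the jig's y through both blocks, 37 mm wide at the top; the rod's top then lies 1.5 mm below the block tops.
- home (a point): Where the template's origin belongs: over the jig's origin, level with the block tops, 40 mm above the bench; axes as the jig's. Round it stand four fixed 8 mm steel pins with tapered tips, 9 mm tall (1 mm lower than the deck), at jig (x, y) = (-26, 44), (-26, -44), (26, 28), (26, -28) mm.
- template: Loose bright aluminium plate 110 (x) x 116 (y) x 8 mm, 0.2 to 0.4 kg, on the deck, turned up to 0.2 rad from the jig. Origin: centre of its underside, z up. Four 11 mm through holes at the same (x, y) as the pins: it fits one way round, as it starts. Play 1.5 mm round each pin. In the middle stands a black grip bar 16 (x) x 36 (y) mm, from 8 to 40 mm above the underside.
- rod: Brass rod 14 mm in diameter and 90 mm long, about 0.12 kg, lying loose on the bench to the right of the jig; it rolls when pushed. Its x axis runs along the rod; the other two turn as it rolls.
- rod_center (a point): The middle of the rod, on its axis (7 mm above the bench at the start).
- saw: Bystander: red jeweller's saw frame with a wooden handle, lying flat, about 250 x 105 mm, to the left of the jig.
- jar: Bystander: small glass jar with a steel lid, 64 mm in diameter, 80 mm tall, beyond the jig on the right. Origin at the centre of its underside.
Mind the look-alikes: they are no part of the job. There is more than one size of the template; the job needs the smaller.

How it is judged:
By the outcome, as a careful person would: the job done as asked, in the order asked, and still so for the second after the job is handed in, with the robot touching nothing.
It also fails if it takes over 48 s, if anything falls off the work surface, if the arm or the gripper's body presses on something with over 40 N, if the wrist force passes 120 N, or if a joint passes its speed limit or range.

## Working session

There is one attempt and no reset: what is moved stays moved. The work goes in short steps, Python scripts to look and compute and a tool call to move; the robot and the scene stay as the last step left them, time stands still between calls to the robot, and variables do not carry over. Pictures are saved under pics/ and viewed, at most 12 in all, crops included, and the job is handed in when it is done.

Besides the shell and the picture viewer there is one more tool, called after ">>>" by a JSON object that holds its "api" and its "payload", one argument or row to a line. send_rows: Moves the arm, as the interface text tells. Its arguments: {"type":"object","properties":{"xyz":{"type":"array"},"dr":{"type":"array"},"jaw":{"type":"number"},"grip_force":{"type":"number"}},"required":["xyz","dr"]}

```bash
mkdir -p pics; ls
python3 - <<'E'
from bench import *
import cv2,numpy as np
s=get_state();print({k:np.round(v,3).tolist() for k,v in s.items()})
for n in("top","side"):
    im=get_image(n);cv2.imwrite(f"pics/{n}0.png",im[:,:,::-1])
for n in("top","side","wrist"):print(calibration(n))
E
```

```text
pics
{'time': 0.0, 'joint_positions': [1.184, 0.322, -0.07, 1.452, 0.023, 1.371, -0.057], 'qd': [0.0, 0.0, -0.0, 0.0, 0.0, -0.001, 0.002], 'joint_torque': [-0.001, -49.129, -0.405, -31.253, -0.064, 0.044, 0.0], 'position': [0.253, -0.598, 0.238], 'tool_rot': [-3.077, -0.625, 0.001], 'ft_force': [0.221, -0.384, -0.174], 'torque': [0.02, 0.006, -0.001], 'grip_force': 0.0, 'grip_width': 1.0}
{'vfov': 57.302671709555874, 'cx': 278.71953996611995, 'cy': 209.7136206647343, 'rvec': array([ 2.16639475, -2.11733955,  0.17910759]), 'tvec': array([0.03239871, 0.50468309, 0.88633142])}
{'vfov': 45.88870746014436, 'cx': 273.63282254167024, 'cy': 209.47416640344713, 'rvec': array([ 0.69670403, -2.64347246,  1.08697949]), 'tvec': array([0.47882153, 0.16705901, 1.17424843])}
{'vfov': 59.38272014156405, 'cx': 280.9431211148982, 'cy': 214.75448007296427, 'hand_eye': array([[ 2.74515010e-04, -9.56230035e-01, -2.92615864e-01,
         7.95489794e-02],
       [ 9.99999219e-01, -9.42701267e-05,  1.24620284e-03,
        -5.13642938e-04],
       [-1.21924152e-03, -2.92615978e-01,  9.56229263e-01,
        -1.45120091e-01],
       [ 0.00000000e+00,  0.00000000e+00,  0.00000000e+00,
         1.00000000e+00]])}
```

View pics/top0.png

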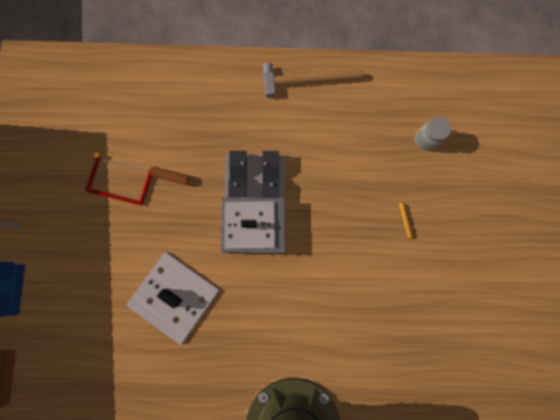

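View pics/side0.png

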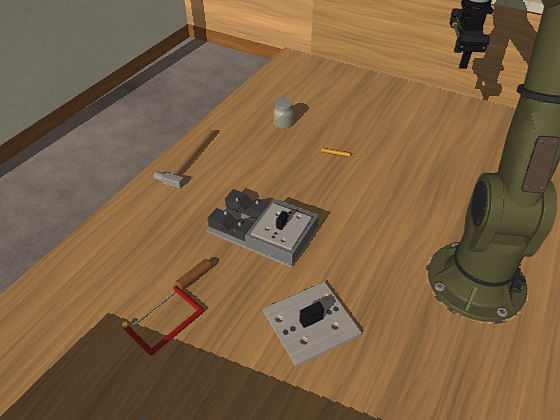

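The top view shows the jig at about (255,200), with the small template on its deck at (249,224). The rod is at (406,220), the jar at (435,135) and the saw at (135,185). The large template on the bench at (173,298) is the decoy. The side view agrees.

```bash
cat > h.py <<'E'
from bench import *
import cv2,numpy as np
from scipy.spatial.transform import Rotation as R
def cam(n,s=None):
    c=calibration(n);f=210/np.tan(np.radians(c['vfov']/2))
    K=np.array([[f,0,c['cx']],[0,f,c['cy']],[0,0,1]])
    if n=='wrist':
        T=np.eye(4);T[:3,:3]=R.from_rotvec(s['tool_rot']).as_matrix();T[:3,3]=s['position']
        T=T@c['hand_eye'];return K,T[:3,:3],T[:3,3]
    r=R.from_rotvec(c['rvec']).as_matrix();return K,r.T,-r.T@c['tvec']
def ray(n,px,z,s=None):
    K,Rm,o=cam(n,s);px=np.atleast_2d(px).astype(float)
    d=(Rm@np.linalg.inv(K)@np.c_[px,np.ones(len(px))].T).T
    return o+d*((z-o[2])/d[:,2])[:,None]
def proj(n,P,s=None):
    K,Rm,o=cam(n,s);q=(K@Rm.T@(np.atleast_2d(P)-o).T).T;return q[:,:2]/q[:,2:]
def rod(n,z,im,s=None):
    h=cv2.cvtColor(im,cv2.COLOR_RGB2HSV)
    m=cv2.inRange(h,(17,170,120),(32,255,255))
    nn,l,st,ce=cv2.connectedComponentsWithStats(m)
    out=[]
    for i in np.argsort(-st[1:,4])[:3]+1:
        if st[i,4]<30: continue
        r=cv2.minAreaRect(np.argwhere(l==i)[:,::-1].astype(np.float32));b=cv2.boxPoints(r)
        e=sorted([(np.linalg.norm(b[k]-b[(k+1)%4]),k) for k in range(4)])
        k1,k2=e[0][1],e[1][1]
        ends=np.array([(b[k1]+b[(k1+1)%4])/2,(b[k2]+b[(k2+1)%4])/2])
        w=ray(n,ends,z,s);d=w[1]-w[0]
        out.append((st[i,4],ends.round(1).tolist(),w.mean(0).round(4),np.linalg.norm(d).round(4),np.arctan2(d[1],d[0]).round(3)))
    return out
def toolmove(s,P): # world displacement to tool axes, mm
    Rm=R.from_rotvec(s['tool_rot']).as_matrix();return (Rm.T@(np.array(P)-s['position'])*1000).round(1)
E
python3 - <<'E'
from h import *
for n in('top','side'):
    im=cv2.imread(f'pics/{n}0.png')[:,:,::-1].copy()
    for o in rod(n,.007,im):print(n,o)
print('deck corners',ray('top',[(222,198),(284,198),(285,252),(221,252)],.05).round(3))
print('blocks',ray('top',[(229,151),(279,151)],.04).round(3))
print('tmpl bar',ray('top',[(249,224)],.09).round(3), 'jar',ray('top',[(435,130)],.08).round(3),'saw handle',ray('top',[(190,180)],.02).round(3))
s=get_state();Rm=R.from_rotvec(s['tool_rot']).as_matrix();print(Rm.round(3))
t=cv2.imread('pics/top0.png')[130:270,200:300];cv2.imwrite('pics/crop.png',cv2.resize(t,None,fx=5,fy=4.25,interpolation=cv2.INTER_CUBIC))
E
```

```text
top (np.int32(179), [[400.6000061035156, 202.89999389648438], [409.20001220703125, 237.39999389648438]], array([ 0.4905, -0.2715,  0.007 ]), np.float64(0.0887), np.float64(-2.925))
side (np.int32(114), [[320.70001220703125, 149.5], [349.29998779296875, 154.39999389648438]], array([ 0.4899, -0.2688,  0.007 ]), np.float64(0.0879), np.float64(-2.907))
deck corners [[0.527 0.18  0.05 ]
 [0.531 0.032 0.05 ]
 [0.402 0.027 0.05 ]
 [0.399 0.177 0.05 ]]
blocks [[0.648 0.17  0.04 ]
 [0.651 0.047 0.04 ]]
tmpl bar [[0.461 0.111 0.09 ]] jar [[ 0.699 -0.326  0.08 ]] saw handle [[0.577 0.266 0.02 ]]
[[ 0.921  0.39  -0.001]
 [ 0.39  -0.921  0.002]
 [-0.    -0.002 -1.   ]]
```

Run:
```python
from h import *
import bench
print([a for a in dir(bench) if a[0]!='_'], getattr(bench,'nose_length',None))
s=get_state();print(toolmove(s,[.49,-.27,.15]))
```

```text
['MotionError', 'calibration', 'close_job', 'get_image', 'get_state', 'nose_length'] 0.017
[ 345.9 -209.6   88.9]
```

View pics/crop.png

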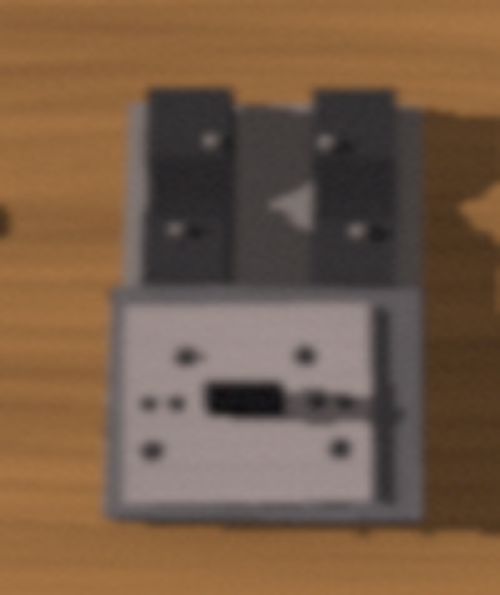

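The crop shows the template holes paired wide at the robot side and narrow at the bed side, which matches the pins. Moving above the rod.

>>> {"api": "send_rows", "payload": {
  "xyz": [
    [35, -21, 9],
    [70, -42, 18],
    [105, -63, 27],
    [140, -84, 36],
    [175, -105, 45],
    [210, -126, 54],
    [245, -147, 63],
    [280, -168, 72],
    [315, -189, 80],
    [346, -210, 89]
  ],
  "dr": [
    [0, 0, 0.02],
    [0, 0, 0.04],
    [0, 0, 0.06],
    [0, 0, 0.08],
    [0, 0, 0.1],
    [0, 0, 0.12],
    [0, 0, 0.14],
    [0, 0, 0.16],
    [0, 0, 0.175],
    [0, 0, 0.185]
  ],
  "jaw": 60,
  "grip_force": 25
}}

```text
time: 0.93
position: [0.4913, -0.268, 0.1501]
tool_rot: [3.123, 0.338, 0.001]
ft_force: [0.7, -0.5, 0.2]
grip_width: 0.692
grip_force: 0.0
```

Run:
```python
from h import *
s=get_state();im=get_image('wrist');cv2.imwrite('pics/w1.png',im[:,:,::-1])
print(s['time'],s['position'],s['qd'].round(2) if hasattr(s['qd'],'round') else s['qd'])
for o in rod('wrist',.007,im,s):
    print(o,toolmove(s,[o[2][0],o[2][1],.019]))
    ty=R.from_rotvec(s['tool_rot']).as_matrix()[:,1];print('tooly',np.arctan2(ty[1],ty[0]))
```

```text
0.9333 [ 0.49132564 -0.26800551  0.15011514] [-0.57  0.17 -0.29  0.06  0.12 -0.21 -1.01]
```

View pics/w1.png

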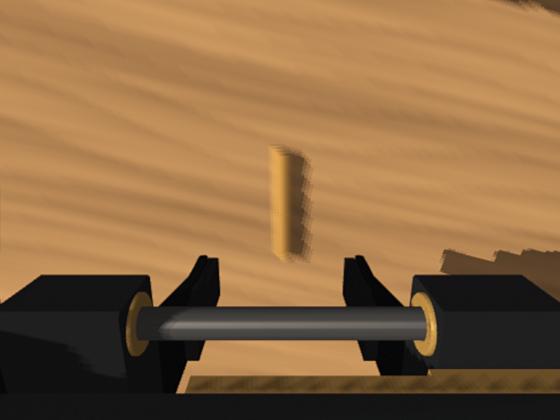

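The rod is at cols 269–293, rows 146–260, almost in line with the jaws. The arm was still settling, so I'll descend part way and measure again.

>>> {"api": "send_rows", "payload": {
  "xyz": [
    [0, 0, 10],
    [0, 0, 25],
    [0, 0, 40],
    [0, 0, 50],
    [0, 0, 55],
    [0, 0, 55],
    [0, 0, 55],
    [0, 0, 55],
    [0, 0, 55],
    [0, 0, 55]
  ],
  "dr": [
    [0, 0, 0],
    [0, 0, 0],
    [0, 0, 0],
    [0, 0, 0],
    [0, 0, 0],
    [0, 0, 0],
    [0, 0, 0],
    [0, 0, 0],
    [0, 0, 0],
    [0, 0, 0]
  ]
}}

```text
time: 1.82
position: [0.4907, -0.2705, 0.0964]
tool_rot: [3.122, 0.338, 0.002]
ft_force: [-0.3, -0.5, -0.8]
grip_width: 0.693
grip_force: 0.0
```

```bash
sed -i 's/(17,170,120),(32,255,255)/LO,(32,255,255)/; s/^def rod/LO=(17,170,120)\ndef rod/' h.py
python3 - <<'E'
import h
from h import *
s=get_state();im=get_image('wrist');cv2.imwrite('pics/w2.png',im[:,:,::-1])
print(s['time'],s['position'],s['qd'].round(2), proj('wrist',[s['position'][0],s['position'][1],.007],s))
hv=cv2.cvtColor(im,cv2.COLOR_RGB2HSV);print(hv[100:260:40,220:340:12].tolist())
ty=R.from_rotvec(s['tool_rot']).as_matrix()[:,1];print('tooly',np.arctan2(ty[1],ty[0]))
for lo in((17,130,100),(15,150,90)):
  h.LO=lo
  for o in rod('wrist',.007,im,s): print(o,toolmove(s,[o[2][0],o[2][1],.019]))
E
```

```text
1.8167 [ 0.49069481 -0.2704957   0.0963813 ] [-0.  0. -0.  0.  0. -0. -0.] [[280.79151519 225.93844012]]
[[[15, 138, 178], [15, 137, 171], [15, 137, 169], [15, 137, 169], [15, 139, 167], [15, 135, 177], [15, 139, 182], [15, 136, 184], [15, 138, 183], [15, 139, 171]], [[15, 136, 186], [16, 141, 181], [15, 138, 183], [15, 136, 204], [16, 134, 205], [15, 134, 203], [15, 136, 200], [15, 137, 192], [16, 136, 190], [15, 136, 190]], [[15, 136, 190], [16, 137, 193], [16, 136, 205], [16, 132, 206], [16, 134, 203], [19, 160, 232], [16, 168, 97], [15, 137, 99], [14, 140, 144], [16, 135, 198]], [[15, 138, 170], [15, 138, 172], [15, 137, 175], [15, 138, 187], [15, 137, 190], [19, 158, 236], [16, 170, 96], [15, 137, 91], [15, 138, 175], [16, 136, 207]]]
tooly -1.3550303915197652
(np.int32(2361), [[559.0, 381.0], [378.0, 381.0]], array([ 0.3982, -0.4394,  0.007 ]), np.float64(0.1401), np.float64(1.785)) [-126.6  145.1   77.4]
(np.int32(2069), [[281.5, 164.0], [281.5, 293.0]], array([ 0.4866, -0.2719,  0.007 ]), np.float64(0.0921), np.float64(-2.925)) [-4.4  0.4 77.4]
(np.int32(869), [[420.79998779296875, 291.70001220703125], [427.1000061035156, 355.29998779296875]], array([ 0.4387, -0.3894,  0.007 ]), np.float64(0.0546), np.float64(-2.728)) [-76.3 104.9  77.4]
(np.int32(4197), [[559.0, 380.5], [189.0, 380.5]], array([ 0.3831, -0.368 ,  0.007 ]), np.float64(0.2859), np.float64(1.785)) [-126.1   72.1   77.3]
(np.int32(2626), [[282.8999938964844, 162.0], [284.1000061035156, 293.1000061035156]], array([ 0.4875, -0.2731,  0.007 ]), np.float64(0.0935), np.float64(-2.915)) [-3.8  1.8 77.4]
(np.int32(808), [[420.6000061035156, 291.70001220703125], [427.1000061035156, 355.29998779296875]], array([ 0.4387, -0.3893,  0.007 ]), np.float64(0.0546), np.float64(-2.726)) [-76.3 104.8  77.4]
```

View pics/w2.png

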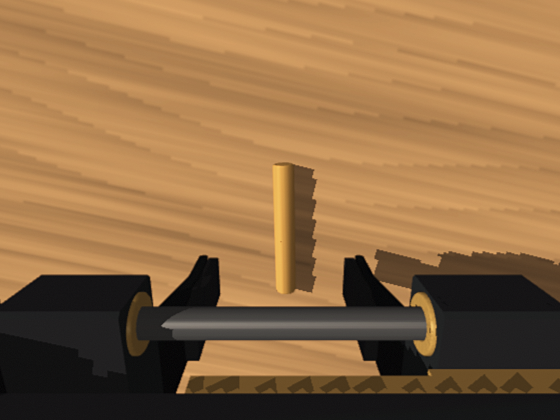

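The rod is at cols 273–294, rows 162–294, parallel to the jaws. I'll shift (-3.5, +1) and descend 77.

>>> {"api": "send_rows", "payload": {
  "xyz": [
    [-1, 0.5, 10],
    [-3.5, 1, 25],
    [-3.5, 1, 40],
    [-3.5, 1, 55],
    [-3.5, 1, 67],
    [-3.5, 1, 74],
    [-3.5, 1, 77],
    [-3.5, 1, 77],
    [-3.5, 1, 77],
    [-3.5, 1, 77]
  ],
  "dr": [
    [0, 0, 0],
    [0, 0, 0],
    [0, 0, 0],
    [0, 0, 0],
    [0, 0, 0],
    [0, 0, 0],
    [0, 0, 0],
    [0, 0, 0],
    [0, 0, 0],
    [0, 0, 0]
  ]
}}

```text
time: 2.7
position: [0.4876, -0.2722, 0.019]
tool_rot: [3.122, 0.338, 0.002]
ft_force: [-0.3, -0.3, 0.6]
grip_width: 0.685
grip_force: 0.0
```

>>> {"api": "send_rows", "payload": {
  "xyz": [
    [0, 0, 0],
    [0, 0, 0],
    [0, 0, 0],
    [0, 0, 0],
    [0, 0, 0],
    [0, 0, 0],
    [0, 0, 0],
    [0, 0, 0],
    [0, 0, 0],
    [0, 0, 0]
  ],
  "dr": [
    [0, 0, 0],
    [0, 0, 0],
    [0, 0, 0],
    [0, 0, 0],
    [0, 0, 0],
    [0, 0, 0],
    [0, 0, 0],
    [0, 0, 0],
    [0, 0, 0],
    [0, 0, 0]
  ],
  "jaw": 0,
  "grip_force": 25
}}

```text
time: 3.53
position: [0.4871, -0.272, 0.0185]
tool_rot: [3.123, 0.338, 0.0]
ft_force: [0.1, -1.0, -0.8]
grip_width: 0.149
grip_force: 25.0
```

The rod is gripped (about 13 mm opening). Lifting, then swinging to the jig.

>>> {"api": "send_rows", "payload": {
  "xyz": [
    [0, 0, -15],
    [0, 0, -50],
    [0, 0, -85],
    [0, 0, -120],
    [5, -10, -150],
    [20, -40, -175],
    [35, -70, -190],
    [50, -100, -200],
    [65, -130, -200],
    [80, -160, -200]
  ],
  "dr": [
    [0, 0, 0],
    [0, 0, 0],
    [0, 0, -0.05],
    [0, 0, -0.15],
    [0, 0, -0.25],
    [0, 0, -0.35],
    [0, 0, -0.45],
    [0, 0, -0.55],
    [0, 0, -0.65],
    [0, 0, -0.75]
  ]
}}

```text
time: 4.37
position: [0.5313, -0.0969, 0.2195]
tool_rot: [2.778, 1.465, 0.002]
ft_force: [0.6, -0.3, -2.0]
grip_width: 0.15
grip_force: 25.0
```

Run:
```python
from h import *
s=get_state();print(s['position'],s['tool_rot'],s['grip_width'],toolmove(s,[.575,.095,.22]))
ty=R.from_rotvec(s['tool_rot']).as_matrix()[:,1];print('tooly',np.arctan2(ty[1],ty[0]))
```

```text
[ 0.53131564 -0.09692449  0.21945938] [2.77762709e+00 1.46467986e+00 1.56632710e-03] 0.1499702021685271 [183.  -72.4  -0.6]
tooly -0.600278944451456
```

>>> {"api": "send_rows", "payload": {
  "xyz": [
    [23, -9, 0],
    [46, -18, 0],
    [69, -27, 0],
    [92, -36, 0],
    [115, -45, 0],
    [138, -54, 0],
    [160, -63, 0],
    [180, -71, 0],
    [180, -71, 0],
    [180, -71, 0]
  ],
  "dr": [
    [0, 0, -0.09],
    [0, 0, -0.18],
    [0, 0, -0.27],
    [0, 0, -0.36],
    [0, 0, -0.45],
    [0, 0, -0.54],
    [0, 0, -0.6],
    [0, 0, -0.635],
    [0, 0, -0.635],
    [0, 0, -0.635]
  ]
}}

```text
time: 5.2
position: [0.5744, 0.0917, 0.2181]
tool_rot: [-2.184, -2.257, 0.001]
ft_force: [1.4, -1.1, -0.9]
grip_width: 0.146
grip_force: 25.0
```

Run:
```python
from h import *
s=get_state();im=get_image('wrist');cv2.imwrite('pics/w3.png',im[:,:,::-1])
import pickle;pickle.dump(s,open('s3.pkl','wb'))
print(s['time'],s['position'],np.abs(s['qd']).max())
ty=R.from_rotvec(s['tool_rot']).as_matrix()[:,1];print('tooly',np.arctan2(ty[1],ty[0]))
```

```text
5.2 [0.57436813 0.09165564 0.21808797] 0.04098982239227161
tooly 0.033045621166547974
```

View pics/w3.png

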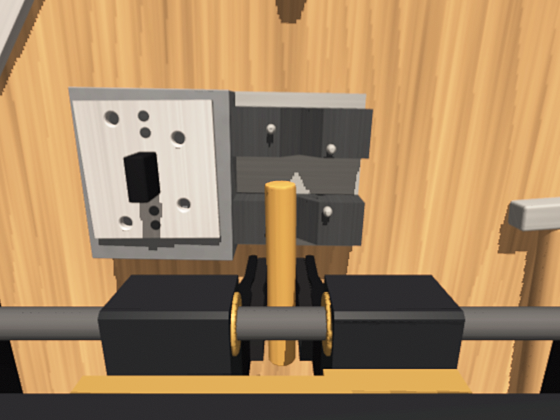

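The view shows pin tips at (270,128), (331,149) and (327,211). Template holes are at (111,118), (178,138), (184,205) and (126,222), and the deck corners at (70,89), (232,91) and (235,258). I'll fit both poses.

```bash
cat >> h.py <<'E'
def fit(A,B): # B = R A + t, 2D
    A=np.array(A,float);B=np.array(B)[:,:2];a=A-A.mean(0);b=B-B.mean(0)
    th=np.arctan2((a[:,0]*b[:,1]-a[:,1]*b[:,0]).sum(),(a*b).sum())
    c,s_=np.cos(th),np.sin(th);M=np.array([[c,-s_],[s_,c]]);t=B.mean(0)-M@A.mean(0)
    return t,th,np.linalg.norm(A@M.T+t-B,axis=1)
HOL=np.array([(-.026,.044),(-.026,-.044),(.026,.028),(.026,-.028)])
def blob(im,p,w,dark):
    g=cv2.cvtColor(im,cv2.COLOR_RGB2GRAY);x,y=p;q=g[y-w:y+w+1,x-w:x+w+1].astype(np.uint8)
    t,m=cv2.threshold(q,0,255,cv2.THRESH_BINARY+cv2.THRESH_OTSU)
    if dark:m=255-m
    n,l,st,ce=cv2.connectedComponentsWithStats(m)
    i=1+np.argmax(st[1:,4]);return ce[i]+[x-w,y-w]
E
python3 - <<'E'
from h import *
import pickle;s=pickle.load(open('s3.pkl','rb'));im=cv2.imread('pics/w3.png')[:,:,::-1].copy()
P=np.array([blob(im,p,6,False) for p in((270,128),(331,149),(327,211))]);print(P.round(1).tolist())
t,th,r=fit(HOL[[0,2,3]],ray('wrist',P-[0,0],.048,s));print('jig pins',t,th,r)
t2,th2,r2=fit([(-.19,.075),(-.06,.075),(-.06,-.075)],ray('wrist',[(70,89),(232,91),(235,258)],.05,s));print('deck',t2,th2,r2)
H=np.array([blob(im,p,10,True) for p in((111,118),(126,222),(178,138),(184,205))]);print(H.round(1).tolist())
u,ph,r=fit(HOL,ray('wrist',H,.057,s));print('tmpl',u,ph,r)
c,s_=np.cos(th),np.sin(th);print('tmpl in jig',np.array([[c,s_],[-s_,c]])@(u-t),ph-th)
print('TCP to groove+60',toolmove(s,[*t,.0435+.05]))
# rod ends: held 12mm ahead of TCP
g=s['position'][2]-.012;print('rod',ray('wrist',[(281,186),(282,362)],g,s))
E
```

```text
[[270.6, 127.5], [331.0, 147.7], [327.5, 210.4]]
jig pins [0.58884727 0.10815903] 0.016396891477232667 [0.00048948 0.00025231 0.00045854]
deck [0.59185158 0.10703274] 0.024085075851744266 [0.00108371 0.00153241 0.00260056]
[[111.6, 117.0], [125.7, 220.4], [178.0, 136.9], [183.8, 202.6]]
tmpl [0.46247256 0.1132781 ] 0.03924505912245706 [0.00028083 0.00034092 0.00025167 0.00020667]
tmpl in jig [-0.12627379  0.00719044] 0.02284816764522439
TCP to groove+60 [ 16.   15.1 124.6]
rod [[0.57171329 0.13717459 0.20608797]
 [0.57527369 0.04575297 0.20608797]]
```

Jig pose is about (0.5888, 0.1082), yaw 0.017. Template pose is about (0.4625, 0.1133), yaw 0.039. The rod is centred on the TCP. Lowering it into the groove.

>>> {"api": "send_rows", "payload": {
  "xyz": [
    [4, 4, 10],
    [10, 9, 35],
    [16, 15, 60],
    [16.5, 15, 85],
    [16.5, 15, 105],
    [16.5, 15, 122],
    [16.5, 15, 125],
    [16.5, 15, 125],
    [16.5, 15, 125],
    [16.5, 15, 125]
  ],
  "dr": [
    [0, 0, 0],
    [0, 0, 0.01],
    [0, 0, 0.018],
    [0, 0, 0.018],
    [0, 0, 0.018],
    [0, 0, 0.018],
    [0, 0, 0.018],
    [0, 0, 0.018],
    [0, 0, 0.018],
    [0, 0, 0.018]
  ]
}}

```text
time: 6.08
position: [0.5904, 0.1068, 0.0949]
tool_rot: [2.208, 2.233, 0.003]
ft_force: [0.3, 0.0, -1.2]
grip_width: 0.15
grip_force: 25.0
```

Run:
```python
from h import *
s=get_state();im=get_image('wrist');cv2.imwrite('pics/w4.png',im[:,:,::-1])
print(s['time'],s['position'],np.abs(s['qd']).max(),toolmove(s,[.5888,.1082,.0445]))
```

```text
6.0833 [0.59041635 0.10675824 0.09488871] 0.005933720891260461 [ 1.5 -1.7 50.4]
```

View pics/w4.png

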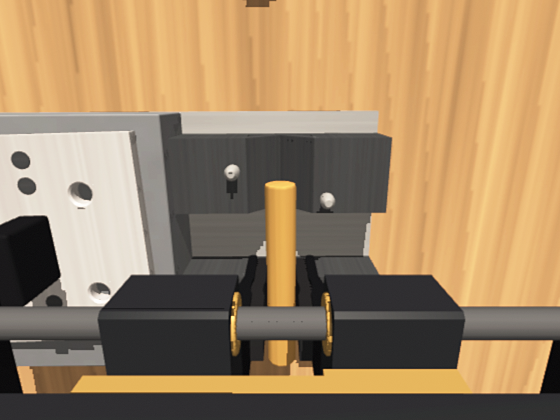

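Pins are at (232,173) and (327,201). The groove spans cols 247–313 and the rod is at col 281, so it's centred. Descending.

>>> {"api": "send_rows", "payload": {
  "xyz": [
    [0.5, -0.5, 8],
    [1, -1, 18],
    [1, -1, 28],
    [1, -1, 38],
    [1, -1, 44],
    [1, -1, 48],
    [1, -1, 50.5],
    [1, -1, 50.5],
    [1, -1, 50.5],
    [1, -1, 50.5]
  ],
  "dr": [
    [0, 0, 0],
    [0, 0, 0],
    [0, 0, 0],
    [0, 0, 0],
    [0, 0, 0],
    [0, 0, 0],
    [0, 0, 0],
    [0, 0, 0],
    [0, 0, 0],
    [0, 0, 0]
  ]
}}

```text
time: 6.97
position: [0.5896, 0.108, 0.0436]
tool_rot: [2.207, 2.233, 0.003]
ft_force: [3.8, 0.9, -0.2]
grip_width: 0.15
grip_force: 25.0
```

>>> {"api": "send_rows", "payload": {
  "xyz": [
    [0, 0, 0],
    [0, 0, 0],
    [0, 0, 0],
    [0, 0, 0],
    [0, 0, 0],
    [0, 0, 0],
    [0, 0, 0],
    [0, 0, 0],
    [0, 0, 0],
    [0, 0, 0]
  ],
  "dr": [
    [0, 0, 0],
    [0, 0, 0],
    [0, 0, 0],
    [0, 0, 0],
    [0, 0, 0],
    [0, 0, 0],
    [0, 0, 0],
    [0, 0, 0],
    [0, 0, 0],
    [0, 0, 0]
  ],
  "jaw": 40
}}

```text
time: 7.8
position: [0.5883, 0.1079, 0.043]
tool_rot: [2.208, 2.235, -0.0]
ft_force: [0.1, 0.6, -0.7]
grip_width: 0.462
grip_force: 0.0
```

>>> {"api": "send_rows", "payload": {
  "xyz": [
    [0, 0, -10],
    [0, 0, -30],
    [0, 0, -55],
    [0, 0, -80],
    [0, 0, -105],
    [0, 0, -120],
    [0, -20, -120],
    [0, -40, -120],
    [0, -50, -120],
    [0, -50, -120]
  ],
  "dr": [
    [0, 0, 0],
    [0, 0, 0],
    [0, 0, 0],
    [0, 0, 0],
    [0, 0, 0],
    [0, 0, 0],
    [0, 0, 0],
    [0, 0, 0],
    [0, 0, 0],
    [0, 0, 0]
  ]
}}

```text
time: 8.63
position: [0.5367, 0.1075, 0.1636]
tool_rot: [2.206, 2.235, -0.002]
ft_force: [1.1, 0.1, 0.5]
grip_width: 0.461
grip_force: 0.0
```

>>> {"api": "send_rows", "payload": {
  "xyz": [
    [-10, -15, 0],
    [-20, -30, 0],
    [-20, -30, 0],
    [-20, -30, 0],
    [-20, -30, 0],
    [-20, -30, 0],
    [-20, -30, 0],
    [-20, -30, 0],
    [-20, -30, 0],
    [-20, -30, 0]
  ],
  "dr": [
    [0, 0, 0],
    [0, 0, 0],
    [0, 0, 0],
    [0, 0, 0],
    [0, 0, 0],
    [0, 0, 0],
    [0, 0, 0],
    [0, 0, 0],
    [0, 0, 0],
    [0, 0, 0]
  ]
}}

```text
time: 9.47
position: [0.5087, 0.0872, 0.1629]
tool_rot: [-2.207, -2.235, 0.0]
ft_force: [-0.3, -0.3, -0.8]
grip_width: 0.46
grip_force: 0.0
```

Run:
```python
from h import *
s=get_state();im=get_image('wrist');cv2.imwrite('pics/w5.png',im[:,:,::-1])
import pickle;pickle.dump(s,open('s5.pkl','wb'))
print(s['time'],s['position'],np.abs(s['qd']).max())
```

```text
9.4667 [0.50870576 0.08715522 0.16291173] 0.0038418672446546183
```

View pics/w5.png

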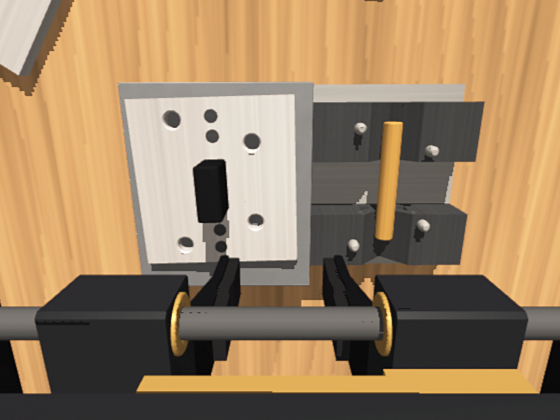

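The rod lies in the groove at cols 380–400, rows 122–240, within the blocks. All four pins and all four holes are visible, so I'll fit both.

```bash
cat > rel.py <<'E'
from h import *
def rel(im,s,pins,holes,zt,w=7,wh=10):
    P=np.array([blob(im,p,w,False) for p in pins]);H=np.array([blob(im,p,wh,True) for p in holes])
    print(P.round(1).tolist(),H.round(1).tolist())
    t,th,r=fit(HOL,ray('wrist',P,.048,s));u,ph,r2=fit(HOL,ray('wrist',H,zt,s))
    print('jig',t.round(4),th.round(4),r.round(4));print('tmpl',u.round(4),ph.round(4),r2.round(4))
    c,q=np.cos(th),np.sin(th);print('rel',(np.array([[c,q],[-q,c]])@(u-t)).round(4),(ph-th).round(4))
    return t,th,u,ph
E
python3 - <<'E'
from rel import *
import pickle;s=pickle.load(open('s5.pkl','rb'));im=cv2.imread('pics/w5.png')[:,:,::-1].copy()
t,th,u,ph=rel(im,s,((360,128),(353,245),(432,151),(423,226)),((172,118),(185,244),(252,141),(256,222)),.057)
print(toolmove(s,[*u,.078]))
ty=R.from_rotvec(s['tool_rot']).as_matrix()[:,1];print('tooly',np.arctan2(ty[1],ty[0]))
r=ray('wrist',[(393,124),(384,239)],.034,s)[:,:2];c,q=np.cos(th),np.sin(th);print('rod ends in jig',(r-t)@np.array([[c,-q],[q,c]]))
E
```

```text
[[360.7, 126.6], [353.7, 244.3], [432.7, 149.3], [423.9, 224.2]] [[171.6, 118.5], [185.4, 241.7], [251.5, 140.7], [255.5, 219.4]]
jig [0.588  0.1091] 0.0159 [0.0007 0.0006 0.0004 0.0005]
tmpl [0.4623 0.1138] 0.0398 [0.0004 0.0005 0.0003 0.0002]
rel [-0.1256  0.0066] 0.0239
[ 27.2 -46.   84.9]
tooly 0.012386155019730238
rod ends in jig [[ 0.00056251  0.04423474]
 [ 0.0010681  -0.0446438 ]]
```

>>> {"api": "send_rows", "payload": {
  "xyz": [
    [8, -13, 0],
    [18, -31, 0],
    [27, -46, 0],
    [27, -46, 15],
    [27, -46, 35],
    [27, -46, 55],
    [27, -46, 70],
    [27, -46, 80],
    [27, -46, 84],
    [27, -46, 84]
  ],
  "dr": [
    [0, 0, -0.01],
    [0, 0, -0.02],
    [0, 0, -0.028],
    [0, 0, -0.028],
    [0, 0, -0.028],
    [0, 0, -0.028],
    [0, 0, -0.028],
    [0, 0, -0.028],
    [0, 0, -0.028],
    [0, 0, -0.028]
  ]
}}

```text
time: 10.35
position: [0.4618, 0.1134, 0.0784]
tool_rot: [-2.176, -2.265, 0.002]
ft_force: [-0.1, -0.6, -0.6]
grip_width: 0.456
grip_force: 0.0
```

>>> {"api": "send_rows", "payload": {
  "xyz": [
    [0, 0, 0],
    [0, 0, 0],
    [0, 0, 0],
    [0, 0, 0],
    [0, 0, 0],
    [0, 0, 0],
    [0, 0, 0],
    [0, 0, 0],
    [0, 0, 0],
    [0, 0, 0]
  ],
  "dr": [
    [0, 0, 0],
    [0, 0, 0],
    [0, 0, 0],
    [0, 0, 0],
    [0, 0, 0],
    [0, 0, 0],
    [0, 0, 0],
    [0, 0, 0],
    [0, 0, 0],
    [0, 0, 0]
  ],
  "jaw": 0,
  "grip_force": 15
}}

```text
time: 11.18
position: [0.4628, 0.1134, 0.0795]
tool_rot: [2.176, 2.265, 0.001]
ft_force: [-0.1, -0.3, 5.7]
grip_width: 0.18
grip_force: 15.0
```

Run:
```python
from h import *
s=get_state();im=get_image('wrist');cv2.imwrite('pics/w6.png',im[:,:,::-1])
import pickle;pickle.dump(s,open('s6.pkl','wb'))
ty=R.from_rotvec(s['tool_rot']).as_matrix()[:,1]
print(s['time'],s['position'],np.arctan2(ty[1],ty[0]),s['ft_force'])
```

```text
11.1833 [0.46280377 0.11340959 0.07954723] 0.039945278687601886 [-0.0818712  -0.33901941  5.65194619]
```

View pics/w6.png

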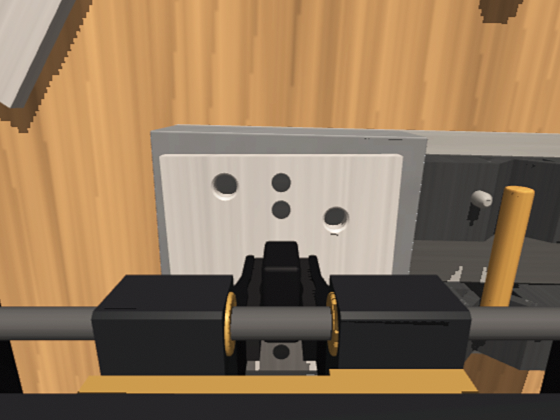

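The bar is gripped and the template is still flat on the deck, with hole rims at (225,186) and (335,219). Starting the slide.

>>> {"api": "send_rows", "payload": {
  "xyz": [
    [-0.2, 2, 0],
    [-0.8, 6, 0],
    [-1.5, 12, 0],
    [-2.4, 18, 0],
    [-3.3, 24, 0],
    [-4.3, 30, 0],
    [-5.3, 36, 0],
    [-6, 41, 0],
    [-6.5, 45, 0],
    [-6.5, 45, 0]
  ],
  "dr": [
    [0, 0, 0],
    [0, 0, 0.003],
    [0, 0, 0.006],
    [0, 0, 0.009],
    [0, 0, 0.012],
    [0, 0, 0.015],
    [0, 0, 0.018],
    [0, 0, 0.021],
    [0, 0, 0.024],
    [0, 0, 0.024]
  ]
}}

```text
time: 12.07
position: [0.5049, 0.11, 0.0793]
tool_rot: [-2.199, -2.237, 0.007]
ft_force: [-9.1, 1.1, 12.9]
grip_width: 0.186
grip_force: 14.9
```

>>> {"api": "send_rows", "payload": {
  "xyz": [
    [0, 2, -0.2],
    [-0.3, 7, -0.4],
    [-0.5, 14, -0.4],
    [-0.8, 22, -0.4],
    [-1, 30, -0.4],
    [-1.2, 38, -0.4],
    [-1.2, 46, -0.4],
    [-1.2, 53, -0.4],
    [-1.2, 58, -0.4],
    [-1.2, 60, -0.4]
  ],
  "dr": [
    [0, 0, 0],
    [0, 0, 0],
    [0, 0, 0],
    [0, 0, 0],
    [0, 0, 0],
    [0, 0, 0],
    [0, 0, 0],
    [0, 0, 0],
    [0, 0, 0],
    [0, 0, 0]
  ]
}}

```text
time: 12.9
position: [0.5653, 0.1088, 0.0788]
tool_rot: [-2.2, -2.237, 0.007]
ft_force: [-6.2, -0.4, 8.1]
grip_width: 0.181
grip_force: 15.0
```

Run:
```python
from h import *
s=get_state();im=get_image('wrist');cv2.imwrite('pics/w7.png',im[:,:,::-1])
import pickle;pickle.dump(s,open('s7.pkl','wb'))
Rm=R.from_rotvec(s['tool_rot']).as_matrix();ty=Rm[:,1]
print(s['time'],s['position'],np.arctan2(ty[1],ty[0]),s['ft_force'],s['torque'],Rm.round(4))
```

```text
12.9 [0.56527575 0.10879175 0.0788335 ] 0.01631215665518894 [-6.18298831 -0.39215666  8.11149668] [-7.73274420e-02  1.65308443e+00  4.11279019e-04] [[-1.630e-02  9.998e-01 -6.100e-03]
 [ 9.999e-01  1.630e-02 -5.000e-04]
 [-4.000e-04 -6.100e-03 -1.000e+00]]
```

View pics/w7.png

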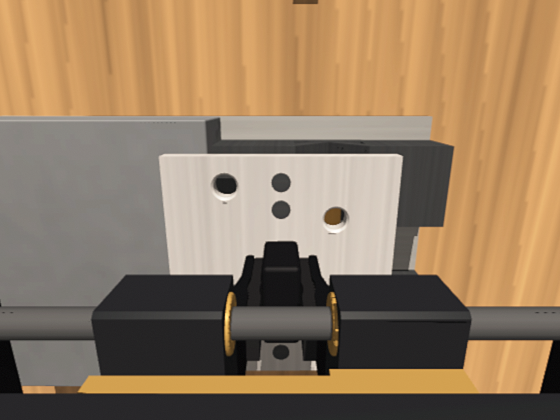

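The template is now mid-bed and level, with the rod visible through the front hole at (335,219). Advancing slowly, then checking through the holes.

>>> {"api": "send_rows", "payload": {
  "xyz": [
    [0, 2, 0],
    [0, 5, 0],
    [0, 8, 0],
    [0, 11, 0],
    [0, 14, 0],
    [0, 17, 0],
    [0, 18, 0],
    [0, 18, 0],
    [0, 18, 0],
    [0, 18, 0]
  ],
  "dr": [
    [0, 0, 0],
    [0, 0, 0],
    [0, 0, 0],
    [0, 0, 0],
    [0, 0, 0],
    [0, 0, 0],
    [0, 0, 0],
    [0, 0, 0],
    [0, 0, 0],
    [0, 0, 0]
  ]
}}

```text
time: 13.78
position: [0.5849, 0.1088, 0.0789]
tool_rot: [-2.203, -2.239, 0.001]
ft_force: [-2.5, -0.6, 0.4]
grip_width: 0.181
grip_force: 15.0
```

Run:
```python
from h import *
s=get_state();im=get_image('wrist')
import pickle;pickle.dump(s,open('s8.pkl','wb'));cv2.imwrite('pics/w8full.png',im[:,:,::-1])
t=im[140:240,190:390,::-1];cv2.imwrite('pics/w8.png',cv2.resize(t,None,fx=4,fy=4,interpolation=cv2.INTER_CUBIC))
print(s['time'],s['position'],s['ft_force'])
```

```text
13.7833 [0.5848943  0.10879315 0.07887216] [-2.49250519 -0.59283461  0.37531586]
```

View pics/w8.png

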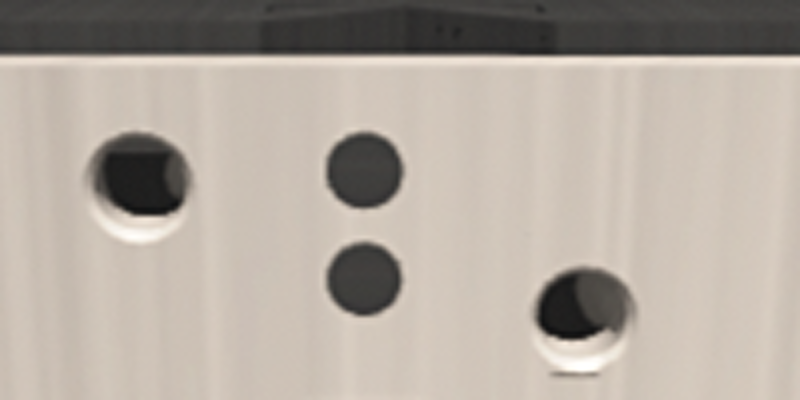

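In the crop, the pin tips show at the right of both holes, at about (605,300) and (178,177). That means about 3–4 mm still to go, with the y offset good. Advancing, then pressing lightly.

>>> {"api": "send_rows", "payload": {
  "xyz": [
    [0, 1, 0],
    [0, 2, 0],
    [0, 3, 0],
    [0, 3.3, 0],
    [0, 3.3, 0],
    [0, 3.3, 0.5],
    [0, 3.3, 1],
    [0, 3.3, 1.5],
    [0, 3.3, 2],
    [0, 3.3, 2]
  ],
  "dr": [
    [0, 0, 0],
    [0, 0, 0],
    [0, 0, 0],
    [0, 0, 0],
    [0, 0, 0],
    [0, 0, 0],
    [0, 0, 0],
    [0, 0, 0],
    [0, 0, 0],
    [0, 0, 0]
  ]
}}

```text
time: 14.67
position: [0.5887, 0.1088, 0.0773]
tool_rot: [-2.203, -2.239, 0.0]
ft_force: [0.5, 0.6, -3.7]
grip_width: 0.183
grip_force: 15.0
```

It's going down freely (only the plate's weight on the tool). Continuing down.

>>> {"api": "send_rows", "payload": {
  "xyz": [
    [0, 0, 1],
    [0, 0, 2],
    [0, 0, 3],
    [0, 0, 4],
    [0, 0, 5],
    [0, 0, 6],
    [0, 0, 7],
    [0, 0, 8],
    [0, 0, 8.5],
    [0, 0, 8.5]
  ],
  "dr": [
    [0, 0, 0],
    [0, 0, 0],
    [0, 0, 0],
    [0, 0, 0],
    [0, 0, 0],
    [0, 0, 0],
    [0, 0, 0],
    [0, 0, 0],
    [0, 0, 0],
    [0, 0, 0]
  ]
}}

```text
time: 15.5
position: [0.5889, 0.1087, 0.0693]
tool_rot: [2.203, 2.239, -0.0]
ft_force: [-1.4, -1.3, 0.2]
grip_width: 0.182
grip_force: 15.0
```

>>> {"api": "send_rows", "payload": {
  "xyz": [
    [0, 0, 0.3],
    [0, 0, 0.6],
    [0, 0, 0.8],
    [0, 0, 0.8],
    [0, 0, 0.8],
    [0, 0, 0.8],
    [0, 0, 0.8],
    [0, 0, 0.8],
    [0, 0, 0.8],
    [0, 0, 0.8]
  ],
  "dr": [
    [0, 0, 0],
    [0, 0, 0],
    [0, 0, 0],
    [0, 0, 0],
    [0, 0, 0],
    [0, 0, 0],
    [0, 0, 0],
    [0, 0, 0],
    [0, 0, 0],
    [0, 0, 0]
  ]
}}

```text
time: 16.33
position: [0.5889, 0.1088, 0.0693]
tool_rot: [2.203, 2.239, -0.0]
ft_force: [-4.0, -1.0, 6.5]
grip_width: 0.18
grip_force: 15.0
```

>>> {"api": "send_rows", "payload": {
  "xyz": [
    [0, 0, 0],
    [0, 0, 0],
    [0, 0, 0],
    [0, 0, 0],
    [0, 0, 0],
    [0, 0, 0],
    [0, 0, 0],
    [0, 0, 0],
    [0, 0, 0],
    [0, 0, 0]
  ],
  "dr": [
    [0, 0, 0],
    [0, 0, 0],
    [0, 0, 0],
    [0, 0, 0],
    [0, 0, 0],
    [0, 0, 0],
    [0, 0, 0],
    [0, 0, 0],
    [0, 0, 0],
    [0, 0, 0]
  ],
  "jaw": 40
}}

```text
time: 17.17
position: [0.5888, 0.1088, 0.0681]
tool_rot: [2.204, 2.239, -0.0]
ft_force: [-0.3, -0.2, -0.0]
grip_width: 0.458
grip_force: 0.0
```

>>> {"api": "send_rows", "payload": {
  "xyz": [
    [0, 0, -5],
    [0, 0, -15],
    [0, 0, -30],
    [0, 0, -50],
    [0, 0, -75],
    [-10, 0, -100],
    [-20, 0, -120],
    [-20, 0, -130],
    [-20, 0, -130],
    [-20, 0, -130]
  ],
  "dr": [
    [0, 0, 0],
    [0, 0, 0],
    [0, 0, 0],
    [0, 0, 0],
    [0, 0, 0],
    [0, 0, 0],
    [0, 0, 0],
    [0, 0, 0],
    [0, 0, 0],
    [0, 0, 0]
  ]
}}

```text
time: 18.0
position: [0.5891, 0.0894, 0.1984]
tool_rot: [2.203, 2.239, 0.001]
ft_force: [-0.5, 0.7, 0.1]
grip_width: 0.463
grip_force: 0.0
```

Run:
```python
from h import *
s=get_state();im=get_image('wrist')
t=im[60:270,160:440,::-1];cv2.imwrite('pics/w9.png',cv2.resize(t,None,fx=2.8,fy=2.8,interpolation=cv2.INTER_CUBIC))
a=proj('wrist',np.c_[HOL@np.array([[1,.016],[-.016,1]])+[.588,.1091],np.full(4,.048)],s);print(s['position'],((a-[160,60])*2.8).round())
```

```text
[0.58909768 0.08941766 0.19835831] [[246. 180.]
 [253. 478.]
 [431. 238.]
 [426. 428.]]
```

View pics/w9.png

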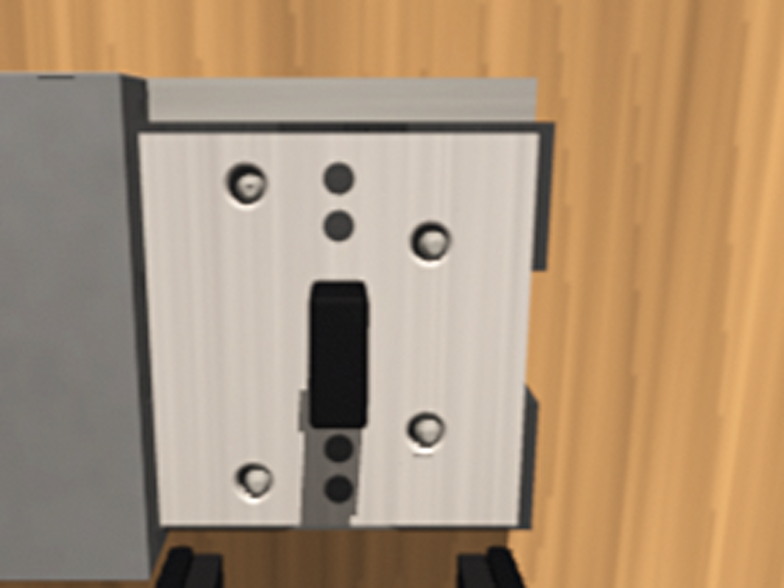

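The template sits flat on the blocks. All four pins show inside their holes, at (246,185), (431,240), (426,430) and (254,480), and the gripper is clear. Handing in.

```bash
python3 -c "
from bench import *
print(close_job())"
```

```text
the job is handed in; nothing more can be done
None
```

The rod lies centred in the V-groove, the smaller template was slid along the deck and is seated flat over all four pins, the saw and jar were not touched, and the job was handed in at about 18 s.

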